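Finish the pinwheel layer and hold the last carton over its place

TASK

Pack the shipping pallet: lift the flat loose carton over the sheet-metal guard and set it down (not dropped) squarely in the empty outline along the pallet's edge on the robot's right, and let go of it. Then lift the tall carton over the guard too and finish holding it level and square above the last empty outline (along the edge nearest the robot), its underside about 15 mm above the tops of the cartons already laid and touching nothing but your gripper, so that I can slip an anti-slip pad under it: do not put it down or let go. Do not touch the guard, push the cartons already laid out of place, or disturb the things lying about.

Things in the scene. Friction and masses are not known exactly. Their poses are not given: they have to be found in the camera images.
- flat_carton_mid (a point): centre (half-way up) of the flat loose carton: plain brown cardboard, 116 long (own x) x 56 wide (own y) x 50 high (own z), about 0.3 kg, paper tape strip along the middle of its top. It stands on the bench beyond the guard (on the robot's left), long side roughly across the robot's front (along world y). Rigid; grasp across the 56 mm width.
- tall_carton_mid (a point): centre (half-way up) of the tall loose carton: same cardboard and same 116 (own x) x 56 (own y) footprint but 70 high, about 0.4 kg. It stands near the flat one, one nearer the robot and one farther (either way round), long side roughly along world y. Grasp across the 56 mm width, some 12 above its middle, so that the body of the gripper stays clear of its top.
- pallet: small fixed wooden pallet slab, 200 x 200 x 22 high; origin at the centre of its underside on the bench, z up, deck top 22 above it. Its x points roughly away from the robot, y roughly to the robot's left (towards the guard), turned by up to 0.35 rad. Four thin black outlines, 116 x 56, drawn on the deck form a pinwheel of cartons round a square well: two are filled at the start, two empty. Outlines are 4 mm apart where they meet end to side.
- place_flat (a point): centre, on the deck top, of the empty outline for the flat carton, at the pallet's right-hand (-y) edge: pallet x -30, y -60 mm. Its long side runs along the pallet's x.
- place_tall (a point): centre, on the deck top, of the empty outline for the tall carton, at the pallet's edge nearest the robot: pallet x -60, y +30 mm. Its long side runs along the pallet's y. The tall carton is held above here, its underside about 15 mm above the tops of the laid cartons (which stand 50 above the deck).
- laid_b_mid (a point): centre of a carton already laid (loose), 116 x 56 x 50, in the outline at the pallet's far (+x) edge (pallet x +60, y -30 mm), long side along the pallet's y; stays put.
- laid_c_mid (a point): centre of the other carton already laid (loose), 116 x 56 x 50, in the outline at the pallet's left (+y) edge (pallet x +30, y +60 mm), long side along the pallet's x; stays put.
- guard: fixed upright sheet-metal guard between the loose cartons and the pallet: 400 long (own x, roughly away from the robot), 110 high, sheet 4 thick with three dark 14 mm thick ribs and a 30 wide foot; origin at the middle of its underside on the bench. Not to be touched; cartons go over it.
- tape_roll: bystander: clear tape roll lying flat, 96 across, 45 high, right of the pallet; origin at the centre of its underside. Leave alone.
- grease_tin: bystander: steel tin, 72 across, 85 high, right of the pallet and farther out; origin at the centre of its underside. Leave alone.
- spanner: bystander: steel spanner 180 long lying beyond the loose cartons, about along world y; origin on its underside at about mid length. Leave alone.

How it is judged:
By the outcome, as a careful person would: the job done as asked, in the order asked, and still so for the second after the job is handed in, while the arm keeps its last pose, push and grip.
It also fails if it takes over 67 s, if anything falls off the work surface, if the arm or the gripper's body presses on something with over 40 N, if the wrist force passes 120 N, or if a joint passes its speed limit or range.

ROBOT

A 7-joint arm with a two-finger parallel gripper is mounted at the origin on the work surface. World frame = base frame: x ahead of the robot, y to its left, z up, the work surface at z = 0. Lengths are in m, angles in rad, forces in N, time in s.
With the tool pointing down it reaches from about 0.35 to 0.9 m from the base axis. Payload 8.1 kg.
Tool frame: the origin (TCP) lies at the very end of the fingers, on their centre line; the grasp point (between the pads) lies grip_point_offset behind it (grip_point_offset is the distance from the TCP to the grasp point, in m); z points along the fingers, y is the direction in which the jaws open and shut (so a half turn about z gives the same grasp; the last joint's range is limited). The gripper opens to 92 mm and grips with 3 to 60 N. Pads are 19 mm wide; open, the fingers measure 130 mm over their backs; the gripper's body (75 mm by 190 mm) begins 47 mm behind the grasp point.
Start: joints at [-1.414, 0.434, 0.025, 1.573, -0.012, 1.134, -0.075], TCP at [0.161, 0.604, 0.227] pointing down, gripper open.
Joint ranges: [-2.62, 2.62], [-0.44, 2.09], [-1.27, 1.32], [0.08, 2.57], [-1.32, 4.46], [0.12, 2], [-2.74, 2.74]. Speed limits (rad/s): [2.22, 2.22, 3.01, 3.01, 3.14, 3.14, 3.14].

INTERFACE

Orientations are given as a rotation vector (axis times angle).
In Python, from cell import * gives the robot as it stands.
- The arm moves only by the tool drive_tool, never from a script. Its argument "increments" is a list of rows, each an object of numbers: "grip": the gripper's target within -1 to 1 (shut at 1, half-way at 0, fully open at -1); "tx", "ty", "tz": the shift along the world's x, y, z normalised to -1 to 1, where 1 is 400 mm; "turn": the turn about the world's z normalised to -1 to 1, where 1 is 60 degrees. In form: [{"grip": .., "tx": .., "ty": .., "tz": .., "turn": ..}, ...]. A call has 1 to 20 rows; each row is the pose to reach, as a shift and turn from the pose measured when the call began; what a row does not reach only later rows make up. A row lasts 1/10 s, in which the tool goes at most 50 mm and 8.59 degrees, less where a joint would pass 70% of its speed; a pose out of reach is approached as far as the arm can. A call with a number of a shift or a turn outside -1 to 1 is refused whole. A call with a gripper value outside its range is refused whole. The fingers move at their own pace and stop on an object; "newtons" is the grip in N (left out, the last holds). Time passes only in rows, so rows that repeat a pose let the fingers close. It gives the time, the measured TCP pose, the force and the opening at its end, in the units of the state.
- observe(): the state, without advancing time (a new reading comes with each control period).
- get_image(name): name is "side" or "top"; returns the picture (384x512x3 uint8, red, green, blue); there is no depth.
- camera_info(name): a dict with "fx", "fy", "cx", "cy" (pixels), "eye" and "rotation" of the camera in the world. Camera axes: x right, y down, z forward; pixel columns grow to the right and rows downward; lengths in m; the calibration is good to about 2 mm. A picture is of the moment at which its call begins. camera_info takes no time and is no camera call.
- sign_off(): hands the job in, once; it reports no verdict.
The state is a dict: "clock": time; "joints": joint angles; "dq": joint speeds; "joint_efforts": joint torques, N m; "position": TCP position; "ee_rot": TCP orientation; "force": force on the tool from outside, world axes, zero at the start; "ft_torque": the same for the moment, N m; "width": opening from 0.0 (shut) to 1.0 (fully open).
Only numpy, scipy, OpenCV 4.12 (cv2) and the standard library are available. Lean on these libraries where they do the work, as an engineer would, in place of code of your own. Each camera call takes 0.05 s, during which the arm holds its last target. There are 200 camera calls.

## Working session

There is one attempt and no reset: what is moved stays moved. The work goes in short steps, Python scripts to look and compute and a tool call to move; the robot and the scene stay as the last step left them, time stands still between calls to the robot, and variables do not carry over. Pictures are saved under pics/ and viewed, about 8 in all and at most 12, crops included, and the job is handed in when it is done.

Besides the shell and the picture viewer there is one more tool, called in YAML: its name, and indented under it one key for each argument. drive_tool: Moves the arm, as the interface text tells. Its arguments: {"type":"object","properties":{"increments":{"type":"array","items":{"type":"object","properties":{"grip":{"type":"number"},"tx":{"type":"number"},"ty":{"type":"number"},"tz":{"type":"number"},"turn":{"type":"number"}}}},"newtons":{"type":"number"}},"required":["increments"]}

```bash
mkdir -p pics; ls; python3 - <<'E'
from cell import *
import cv2,json
s=observe();print(s)
for n in("top","side"):
    cv2.imwrite(f"pics/{n}0.png",get_image(n)[:,:,::-1]);c=camera_info(n);print(n,c)
E
```

```text
pics
{'clock': 0.0, 'joints': array([-1.41360195,  0.43521638,  0.02499945,  1.57408323, -0.01156389,
        1.13396701, -0.07510149]), 'dq': array([-2.35262094e-04,  1.36976921e-03,  2.03134018e-04, -8.06574590e-04,
       -6.11059782e-05, -6.74668086e-04, -2.87491122e-04]), 'joint_efforts': array([ 1.36647395e-03, -6.67841792e+01,  9.85697508e-01, -3.14446235e+01,
       -6.04441040e-02,  4.28821868e-02,  1.77766851e-04]), 'position': array([0.1605055 , 0.60353018, 0.22595474]), 'ee_rot': array([-4.07059692e-01, -3.11509305e+00,  2.40317315e-03]), 'force': array([-0.05458843, -0.22763682, -0.65914666]), 'ft_torque': array([-0.00906554,  0.06068077,  0.0363318 ]), 'width': 1.0014453021850624}
top {'fx': 421.19583655586405, 'fy': 421.19583655586405, 'cx': 248.642716551018, 'cy': 188.46982702045702, 'eye': array([ 0.47065933, -0.08785426,  1.25500533]), 'rotation': array([-2.1483766 ,  2.17495029, -0.0693358 ])}
side {'fx': 356.0949908197414, 'fy': 356.0949908197414, 'cx': 258.09219760011763, 'cy': 195.23117451949162, 'eye': array([0.25674201, 0.49153202, 0.76804142]), 'rotation': array([-0.69482687,  2.68041998, -1.01608441])}
```

View pics/top0.png

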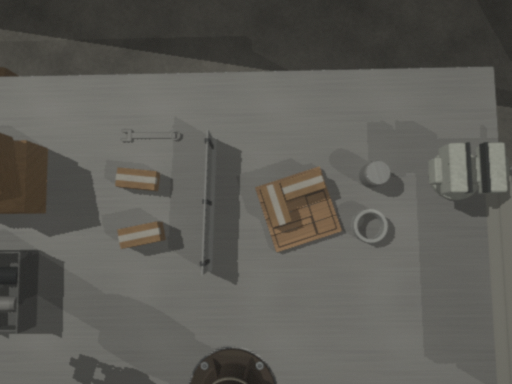

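View pics/side0.png

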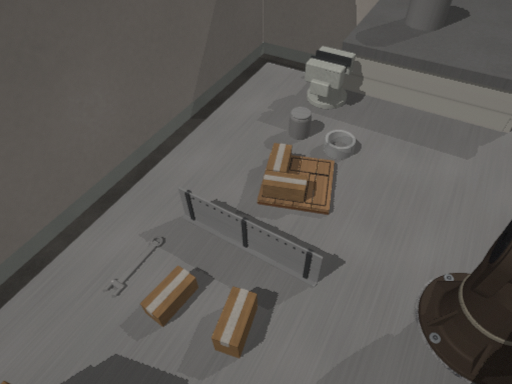

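```bash
python3 -c "
import cell
print([ (k,v) for k,v in vars(cell).items() if not k.startswith('__')])" | head -c 1500
```

```text
[('get_image', <function make.<locals>.drawn_camera at 0x7fb36c3ec180>), ('camera_info', <function make.<locals>.<lambda> at 0x7fb36c3ec720>), ('sign_off', <function connect.<locals>.done at 0x7fb36c9ef7e0>), ('observe', <function make.<locals>.<lambda> at 0x7fb36c3ec680>), ('PlanningError', <class 'cell.PlanningError'>), ('grip_point_offset', 0.0188)]
```

```bash
cat > h.py <<'E'
import numpy as np,cv2
from cell import *
from scipy.spatial.transform import Rotation as R
def cam(n):
    c=camera_info(n);K=np.array([[c['fx'],0,c['cx']],[0,c['fy'],c['cy']],[0,0,1]]);M=R.from_rotvec(c['rotation']).as_matrix()
    return K,M,np.array(c['eye'])
def ray(n,uv):
    K,M,e=cam(n);d=M@np.linalg.inv(K)@np.array([uv[0],uv[1],1.]);return e,d/np.linalg.norm(d)
def onplane(n,uv,z):
    e,d=ray(n,uv);return e+d*(z-e[2])/d[2]
def proj(n,P):
    K,M,e=cam(n);q=K@M.T@(np.asarray(P,float)-e);return q[:2]/q[2]
def tri(u,v):
    (a,d),(b,f)=ray('top',u),ray('side',v)
    s=np.linalg.lstsq(np.c_[d,-f],b-a,rcond=None)[0];p,q=a+d*s[0],b+f*s[1]
    return (p+q)/2,np.linalg.norm(p-q)
def tapes(im,n,z,amin=30,w=None):
    """light low-saturation elongated blobs adjoining brown; returns centre px and yaw on plane z"""
    hsv=cv2.cvtColor(im,cv2.COLOR_RGB2HSV)
    br=((hsv[...,1]>90)&(hsv[...,0]<25)&(hsv[...,2]>60)).astype(np.uint8)
    return br
E
python3 - <<'E'
from h import *
t=cv2.imread('pics/top0.png');s=cv2.imread('pics/side0.png')
a=cv2.resize(t[125:260,105:185],None,fx=4,fy=4,interpolation=cv2.INTER_CUBIC)
b=cv2.resize(t[160:260,250:350],None,fx=5,fy=5,interpolation=cv2.INTER_CUBIC)
b=np.vstack([b,np.zeros((40,500,3),np.uint8)])[:540]
im=np.zeros((540,800,3),np.uint8);im[:540,:300]=a[:,:300];im[:,300:]=b
cv2.imwrite('pics/c1.png',im)
for n,i in(('top',t),('side',s)):
    h=cv2.cvtColor(i,cv2.COLOR_BGR2HSV)
    # tape: brightest warm pixels
    for p in ([(137,179),(140,180),(139,235),(146,188),(275,205),(303,186),(150,175)] if n=='top' else [(168,290),(235,315),(280,157),(286,181),(180,300),(250,315),(315,175)]):print(n,p,h[p[1],p[0]])
E
```

```text
top (137, 179) [ 23  24 138]
top (140, 180) [ 25  22 137]
top (139, 235) [ 23  24 137]
top (146, 188) [ 16 101 109]
top (275, 205) [ 21  26 137]
top (303, 186) [ 22  28 137]
top (150, 175) [ 16 100 115]
side (168, 290) [ 21  23 144]
side (235, 315) [ 18  21 144]
side (280, 157) [ 18  21 144]
side (286, 181) [ 18  31 142]
side (180, 300) [ 17 112  66]
side (250, 315) [ 16 120  68]
side (315, 175) [ 15 103 116]
```

View pics/c1.png

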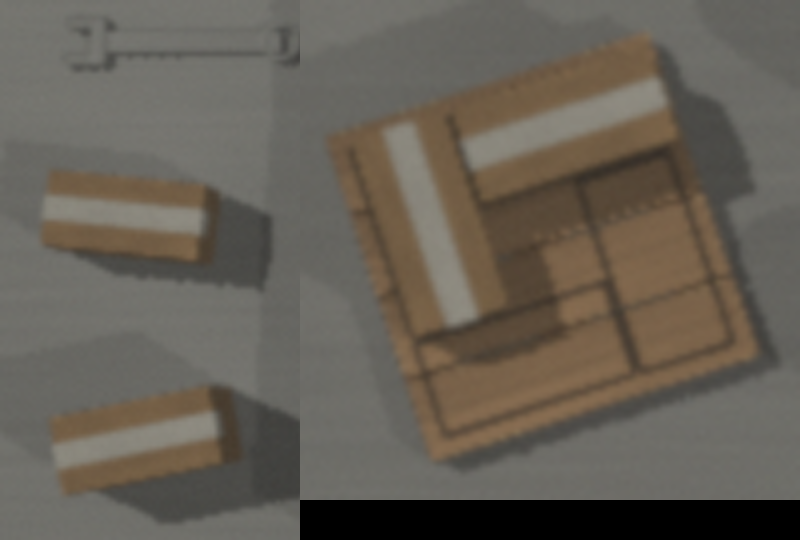

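```bash
cat >> h.py <<'E'
def tapemask(im):
    h=cv2.cvtColor(im,cv2.COLOR_RGB2HSV).astype(int)
    m=((h[...,1]<55)&(h[...,2]>112)&(h[...,0]>10)&(h[...,0]<32)&(im[...,0].astype(int)-im[...,2]>7)).astype(np.uint8)
    return m
def findtapes(im,n):
    c,_=cv2.findContours(tapemask(im),cv2.RETR_EXTERNAL,cv2.CHAIN_APPROX_NONE);o=[]
    for k in c:
        if cv2.contourArea(k)>60:
            o.append(cv2.minAreaRect(k))
    return o
def ends(r):
    b=cv2.boxPoints(r);i=0 if np.linalg.norm(b[0]-b[1])<np.linalg.norm(b[1]-b[2]) else 1
    return (b[i]+b[(i+1)%4])/2,(b[(i+2)%4]+b[(i+3)%4])/2
def topface(im,n,z,near,rad=.05):
    """carton with top at z: (centre xy, yaw of long side mod pi, length)"""
    for r in findtapes(im,n):
        a,b=[onplane(n,e,z) for e in ends(r)];c=(a+b)/2
        if np.linalg.norm(c[:2]-near)<rad:print(n,'c',c.round(4),'yaw',round(np.degrees(np.arctan2(b[1]-a[1],b[0]-a[0]))%180,1),'len',round(np.linalg.norm(a-b),4))
E
python3 - <<'E'
from h import *
ld=lambda f:cv2.imread(f)[:,:,::-1].copy()
T,S=ld('pics/top0.png'),ld('pics/side0.png')
for n,i in(('top',T),('side',S)):
    for r in findtapes(i,n):print(n,np.round(r[0],1),np.round(r[1],1),round(r[2],1))
for u,v in(((137,179),(168,290)),((139,235),(235,315)),((303,186),(280,157)),((276,205),(286,181))):print(tri(u,v))
for near in((.5,.19),(.36,.19),(.5,-.2),(.45,-.15)):
  for z in(.05,.07,.072):topface(T,'top',z,near,.04),topface(S,'side',z,near,.04)
P=[onplane('top',p,.022) for p in((276,252),(341.4,231),(256,187.6))]
for p in P:print(p.round(4))
print('ang',[np.degrees(np.arctan2(*(b-a)[[1,0]])) for a,b in((P[1],P[0]),(P[0],P[2]))],(P[1]+P[2])/2,[np.linalg.norm(P[0]-P[i]) for i in(1,2)])
E
```

```text
top [137.4 234.9] [ 8.8 42.8] 74.2
top [275.6 204.3] [41.4  6. ] 71.6
top [302.6 184.2] [ 6.3 41.4] 71.6
top [135.  178.1] [39.9  6.2] 5.9
side [234.1 315.6] [ 9.  57.9] 21.2
side [167.  290.6] [ 7.6 56. ] 43.2
side [284.4 179.4] [43.4  4.5] 7.9
side [279.2 156.8] [ 6.1 28.1] 14.0
side [432.4  94.8] [167.3  38.1] 13.4
side [366.5  11.5] [23. 21.] 90.0
(array([0.61632334, 0.27181195, 0.04248696]), np.float64(0.00549282233298694))
(array([0.45236441, 0.25636493, 0.0638623 ]), np.float64(0.0014262238220287015))
(array([ 0.58586102, -0.20916408,  0.06791947]), np.float64(0.0031372338110363576))
(array([ 0.53118155, -0.13318862,  0.06405954]), np.float64(0.0015514920058326772))
[ 0.3979 -0.1322  0.022 ]
[ 0.4564 -0.3224  0.022 ]
[ 0.586  -0.0767  0.022 ]
ang [np.float64(107.08788628806893), np.float64(16.452614504868087)] [ 0.52117298 -0.19950246  0.022     ] [np.float64(0.19894635838034444), np.float64(0.1960893235563599)]
```

```bash
python3 - <<'E'
from h import *
ld=lambda f:cv2.imread(f)[:,:,::-1].copy()
T,S=ld('pics/top0.png'),ld('pics/side0.png')
for name,near,z in(('flat',(.616,.27),.05),('tall',(.452,.256),.07),('b',(.586,-.209),.072),('c',(.531,-.133),.072)):
  print(name);topface(T,'top',z,near,.04),topface(S,'side',z,near,.04)
for u in((209,134),(203,272)):print('guard top',onplane('top',u,.11).round(3))
for z in(.072,.022):pass
# pallet pose from laid b,c tapes later; outline corners in crop c1 -> px
q=lambda x,y:(250+(x-300)/5,160+y/5)
for nm,p in(('flat -x-y... crop(737,343)',q(737,343)),('tall near-left (447,435)',q(447,435)),('crop(633,368)',q(636,368)),('flat far right (668,155)',q(670,154))):print(nm,onplane('top',p,.022).round(4))
c=np.array([.5212,-.1995])
a=np.radians(16.8)
for d in((-.03,-.06),(-.06,.03),(.06,-.03),(.03,.06),(-.088,-.088),(-.088,.088)):
  print(d,(c+np.array([[np.cos(a),-np.sin(a)],[np.sin(a),np.cos(a)]])@d).round(4))
s=observe();print(R.from_rotvec(s['ee_rot']).as_matrix().round(3))
E
```

```text
flat
top c [0.6159 0.2738 0.05  ] yaw 83.3 len 0.117
side c [0.6159 0.275  0.05  ] yaw 84.3 len 0.1178
tall
top c [0.452  0.2588 0.07  ] yaw 105.0 len 0.1208
side c [0.4528 0.2577 0.07  ] yaw 100.9 len 0.1183
b
top c [ 0.5893 -0.2082  0.072 ] yaw 107.7 len 0.1166
side c [ 0.5886 -0.2063  0.072 ] yaw 107.6 len 0.1194
c
top c [ 0.5337 -0.1314  0.072 ] yaw 17.5 len 0.1162
side c [ 0.5342 -0.1296  0.072 ] yaw 17.6 len 0.1183
guard top [0.729 0.051 0.11 ]
guard top [0.352 0.068 0.11 ]
flat -x-y... crop(737,343) [ 0.4634 -0.311   0.022 ]
tall near-left (447,435) [ 0.4122 -0.1423  0.022 ]
crop(633,368) [ 0.4496 -0.2524  0.022 ]
flat far right (668,155) [ 0.5739 -0.2754  0.022 ]
(-0.03, -0.06) [ 0.5098 -0.2656]
(-0.06, 0.03) [ 0.4551 -0.1881]
(0.06, -0.03) [ 0.5873 -0.2109]
(0.03, 0.06) [ 0.5326 -0.1334]
(-0.088, -0.088) [ 0.4624 -0.3092]
(-0.088, 0.088) [ 0.4115 -0.1407]
[[-0.966  0.257 -0.   ]
 [ 0.257  0.966 -0.001]
 [-0.    -0.001 -1.   ]]
```

drive_tool:
  increments:
    - {"grip": -1,"tx": 1,"ty": -0.72,"tz": 0,"turn": -1}
    - {"grip": -1,"tx": 1,"ty": -0.72,"tz": 0,"turn": -1}
    - {"grip": -1,"tx": 1,"ty": -0.72,"tz": 0,"turn": -1}
    - {"grip": -1,"tx": 1,"ty": -0.72,"tz": 0,"turn": -1}
    - {"grip": -1,"tx": 1,"ty": -0.72,"tz": 0,"turn": -1}
    - {"grip": -1,"tx": 1,"ty": -0.72,"tz": 0,"turn": -1}
    - {"grip": -1,"tx": 1,"ty": -0.72,"tz": 0,"turn": -1}
    - {"grip": -1,"tx": 1,"ty": -0.72,"tz": 0,"turn": -1}
    - {"grip": -1,"tx": 1,"ty": -0.72,"tz": 0,"turn": -1}
    - {"grip": -1,"tx": 1,"ty": -0.72,"tz": 0,"turn": -1}
    - {"grip": -1,"tx": 1,"ty": -0.72,"tz": 0,"turn": -1}
    - {"grip": -1,"tx": 1,"ty": -0.72,"tz": 0,"turn": -1}
    - {"grip": -1,"tx": 1,"ty": -0.72,"tz": 0,"turn": -1}
    - {"grip": -1,"tx": 1,"ty": -0.72,"tz": 0,"turn": -1}

```text
clock: 1.5
position: [0.5591, 0.3172, 0.2259]
ee_rot: [-1.906, -2.495, 0.002]
force: [0.0, 0.8, 0.3]
width: 1.0
```

drive_tool:
  increments:
    - {"grip": -1,"tx": 0.142,"ty": -0.107,"tz": -0.2,"turn": -0.357}
    - {"grip": -1,"tx": 0.142,"ty": -0.107,"tz": -0.2,"turn": -0.357}
    - {"grip": -1,"tx": 0.142,"ty": -0.107,"tz": -0.2,"turn": -0.357}
    - {"grip": -1,"tx": 0.142,"ty": -0.107,"tz": -0.2,"turn": -0.357}
    - {"grip": -1,"tx": 0.142,"ty": -0.107,"tz": -0.3,"turn": -0.357}
    - {"grip": -1,"tx": 0.142,"ty": -0.107,"tz": -0.4,"turn": -0.357}
    - {"grip": -1,"tx": 0.142,"ty": -0.107,"tz": -0.46,"turn": -0.357}
    - {"grip": -1,"tx": 0.142,"ty": -0.107,"tz": -0.5,"turn": -0.357}
    - {"grip": -1,"tx": 0.142,"ty": -0.107,"tz": -0.53,"turn": -0.357}
    - {"grip": -1,"tx": 0.142,"ty": -0.107,"tz": -0.53,"turn": -0.357}
    - {"grip": -1,"tx": 0.142,"ty": -0.107,"tz": -0.53,"turn": -0.357}

```text
clock: 2.6
position: [0.6166, 0.275, 0.0151]
ee_rot: [-2.335, -2.099, -0.001]
force: [0.9, 0.1, 0.3]
width: 1.001
```

```bash
cat >> h.py <<'E'
def st():
    s=observe();m=R.from_rotvec(s['ee_rot']).as_matrix()
    print('t',round(s['clock'],2),'p',s['position'].round(4),'jaw',np.degrees(np.arctan2(m[1,1],m[0,1])).round(2),'tilt',m[:2,2].round(4),'F',s['force'].round(1),'M',s['ft_torque'].round(2),'w mm',round(92*s['width'],1),'q',s['joints'].round(2))
E
python3 - <<'E'
from h import *
st();cv2.imwrite('pics/s1.png',cv2.resize(get_image('side')[200:384,60:320,::-1],None,fx=3,fy=3))
E
```

```text
t 2.6 p [0.6166 0.275  0.0151] jaw -6.11 tilt [-0.0006  0.0017] F [0.9 0.1 0.3] M [-0.12  0.07  0.01] w mm 92.1 q [-0.73  0.75  0.38  1.65 -0.36  0.8  -0.3 ]
```

View pics/s1.png

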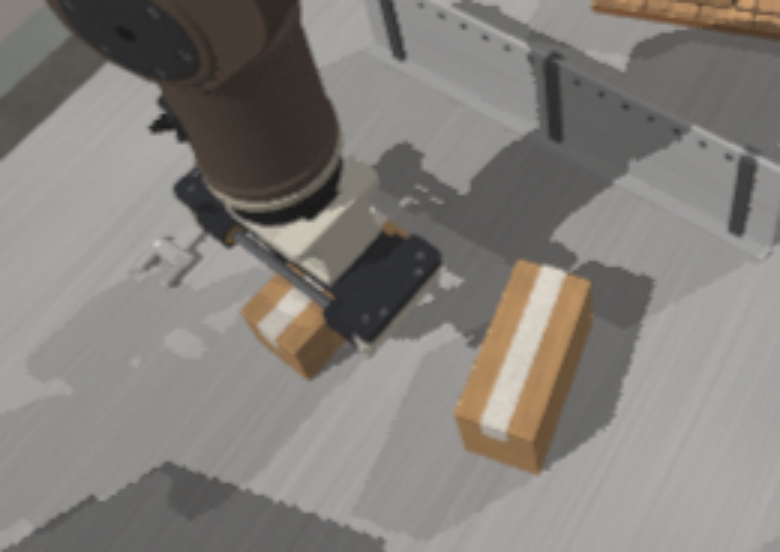

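The gripper straddles the flat carton (side picture, about (155,300)), and the tall one is clear of it. Next I close the jaws and lift.

drive_tool:
  increments:
    - {"grip": 1}
    - {"grip": 1}
    - {"grip": 1}
    - {"grip": 1}
    - {"grip": 1}
    - {"grip": 1}
    - {"grip": 1}
    - {"grip": 1}
    - {"grip": 1}
    - {"grip": 1}
  newtons: 30

```text
invalid input
```

```bash
python3 -c "
from h import *
st()"
```

```text
t 2.65 p [0.6168 0.2749 0.0153] jaw -6.13 tilt [-0.0001  0.0019] F [0.2 0.2 0.1] M [-0.12  0.07  0.  ] w mm 91.9 q [-0.73  0.75  0.38  1.65 -0.36  0.8  -0.3 ]
```

All fields are needed in each row.

drive_tool:
  increments:
    - {"grip": 1,"tx": 0,"ty": 0,"tz": 0,"turn": 0}
    - {"grip": 1,"tx": 0,"ty": 0,"tz": 0,"turn": 0}
    - {"grip": 1,"tx": 0,"ty": 0,"tz": 0,"turn": 0}
    - {"grip": 1,"tx": 0,"ty": 0,"tz": 0,"turn": 0}
    - {"grip": 1,"tx": 0,"ty": 0,"tz": 0,"turn": 0}
    - {"grip": 1,"tx": 0,"ty": 0,"tz": 0,"turn": 0}
    - {"grip": 1,"tx": 0,"ty": 0,"tz": 0,"turn": 0}
    - {"grip": 1,"tx": 0,"ty": 0,"tz": 0,"turn": 0}
    - {"grip": 1,"tx": 0,"ty": 0,"tz": 0,"turn": 0}
    - {"grip": 1,"tx": 0,"ty": 0,"tz": 0,"turn": 0}
  newtons: 30

```text
clock: 3.65
position: [0.6168, 0.2749, 0.0154]
ee_rot: [-2.336, -2.099, -0.002]
force: [-0.6, -0.9, 1.6]
width: 0.607
```

```bash
python3 -c "
from h import *
st()"
```

```text
t 3.65 p [0.6168 0.2749 0.0154] jaw -6.13 tilt [-0.0002  0.0019] F [-0.6 -0.9  1.6] M [-0.1   0.29  0.02] w mm 55.9 q [-0.73  0.75  0.38  1.65 -0.36  0.8  -0.3 ]
```

drive_tool:
  increments:
    - {"grip": 1,"tx": 0,"ty": 0,"tz": 0.06,"turn": 0}
    - {"grip": 1,"tx": 0,"ty": 0,"tz": 0.14,"turn": 0}
    - {"grip": 1,"tx": 0,"ty": 0,"tz": 0.24,"turn": 0}
    - {"grip": 1,"tx": 0,"ty": 0,"tz": 0.34,"turn": 0}
    - {"grip": 1,"tx": 0,"ty": 0,"tz": 0.42,"turn": 0}
    - {"grip": 1,"tx": 0,"ty": 0,"tz": 0.44,"turn": 0}
    - {"grip": 1,"tx": 0,"ty": 0,"tz": 0.44,"turn": 0}
    - {"grip": 1,"tx": 0,"ty": -0.1,"tz": 0.44,"turn": 0}
    - {"grip": 1,"tx": 0,"ty": -0.2,"tz": 0.44,"turn": 0}
    - {"grip": 1,"tx": -0.02,"ty": -0.3,"tz": 0.44,"turn": -0.1}
    - {"grip": 1,"tx": -0.04,"ty": -0.4,"tz": 0.44,"turn": -0.2}
    - {"grip": 1,"tx": -0.08,"ty": -0.5,"tz": 0.44,"turn": -0.3}
    - {"grip": 1,"tx": -0.12,"ty": -0.6,"tz": 0.44,"turn": -0.4}
    - {"grip": 1,"tx": -0.15,"ty": -0.7,"tz": 0.44,"turn": -0.5}
    - {"grip": 1,"tx": -0.18,"ty": -0.8,"tz": 0.44,"turn": -0.6}
    - {"grip": 1,"tx": -0.2,"ty": -0.9,"tz": 0.44,"turn": -0.7}
    - {"grip": 1,"tx": -0.2,"ty": -1,"tz": 0.44,"turn": -0.8}
    - {"grip": 1,"tx": -0.2,"ty": -1,"tz": 0.44,"turn": -0.9}
    - {"grip": 1,"tx": -0.2,"ty": -1,"tz": 0.44,"turn": -0.9}

```text
clock: 5.55
position: [0.5352, -0.126, 0.1893]
ee_rot: [-3.036, -0.803, 0.003]
force: [-0.4, 0.5, -3.9]
width: 0.61
```

```bash
python3 -c "
from h import *
st()"
```

```text
t 5.55 p [ 0.5352 -0.126   0.1893] jaw -60.38 tilt [-0.0021  0.0007] F [-0.4  0.5 -3.9] M [-0.02  0.15  0.05] w mm 56.2 q [-0.42  0.42  0.77  1.85 -0.34  1.01 -0.56]
```

drive_tool:
  increments:
    - {"grip": 1,"tx": -0.02,"ty": -0.1,"tz": 0,"turn": -0.1}
    - {"grip": 1,"tx": -0.04,"ty": -0.2,"tz": 0,"turn": -0.205}
    - {"grip": 1,"tx": -0.06,"ty": -0.3,"tz": 0,"turn": -0.205}
    - {"grip": 1,"tx": -0.06,"ty": -0.349,"tz": -0.05,"turn": -0.205}
    - {"grip": 1,"tx": -0.06,"ty": -0.349,"tz": -0.1,"turn": -0.205}
    - {"grip": 1,"tx": -0.06,"ty": -0.349,"tz": -0.148,"turn": -0.205}
    - {"grip": 1,"tx": -0.06,"ty": -0.349,"tz": -0.148,"turn": -0.205}
    - {"grip": 1,"tx": -0.06,"ty": -0.349,"tz": -0.148,"turn": -0.205}

```text
clock: 6.35
position: [0.511, -0.2644, 0.1293]
ee_rot: [-3.102, -0.477, 0.006]
force: [1.4, -0.7, -3.0]
width: 0.606
```

```bash
python3 - <<'E'
from h import *
st()
s=get_image('side');t=get_image('top')
cv2.imwrite('pics/s2f.png',s[:,:,::-1]);cv2.imwrite('pics/t2f.png',t[:,:,::-1])
a=cv2.resize(s[110:240,230:360,::-1],(400,400),interpolation=cv2.INTER_CUBIC);b=cv2.resize(t[150:280,235:365,::-1],(400,400),interpolation=cv2.INTER_CUBIC)
cv2.imwrite('pics/c2.png',np.hstack([a,b]))
E
```

```text
t 6.35 p [ 0.511  -0.2644  0.1293] jaw -72.5 tilt [-0.004  0.002] F [ 1.4 -0.7 -3. ] M [-0.07  0.12  0.04] w mm 55.8 q [-0.14  0.55  0.77  1.85 -0.46  0.94 -0.42]
```

View pics/c2.png

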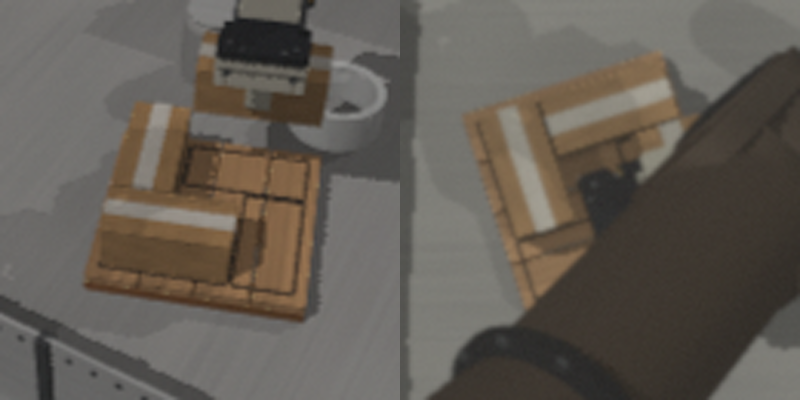

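```bash
python3 - <<'E'
from h import *
q=lambda x,y:(230+x*.325-.34,110+y*.325-.34)
a,b=[onplane('side',q(*p),.114) for p in((196,112),(322,125))]
print('bottom edge',a.round(4),b.round(4),'mid',((a+b)/2).round(4),'yaw',np.degrees(np.arctan2(*(a-b)[[1,0]])),np.linalg.norm(a-b))
th=np.radians(17.4);M=np.array([[np.cos(th),-np.sin(th)],[np.sin(th),np.cos(th)]])
print('centre from edge',(a+b)[:2]/2-M@[0,.028])
for p,l in(((294,292),(-.088,.088)),((303,202),(-.088,-.031)),((308,159),(-.088,-.088))):
    w=onplane('side',q(*p),.022)[:2];print('pallet c',(w-M@l).round(4))
for f,n in(('s2f','side'),('t2f','top')):
    im=cv2.imread(f'pics/{f}.png')[:,:,::-1].copy()
    topface(im,n,.072,(.589,-.208),.03);topface(im,n,.072,(.5337,-.1314),.03)
E
```

```text
bottom edge [ 0.5534 -0.2209  0.114 ] [ 0.4464 -0.2586  0.114 ] mid [ 0.4999 -0.2397  0.114 ] yaw 19.448847271404507 0.11337769686273878
centre from edge [ 0.50827317 -0.26645364]
pallet c [ 0.5234 -0.1995]
pallet c [ 0.5231 -0.1951]
pallet c [ 0.5243 -0.1994]
side c [ 0.5886 -0.2063  0.072 ] yaw 107.6 len 0.1194
side c [ 0.5341 -0.1296  0.072 ] yaw 17.6 len 0.1187
top c [ 0.5894 -0.2086  0.072 ] yaw 107.7 len 0.1175
top c [ 0.5333 -0.1316  0.072 ] yaw 17.5 len 0.1171
```

drive_tool:
  increments:
    - {"grip": 1,"tx": 0.003,"ty": -0.002,"tz": -0.05,"turn": 0}
    - {"grip": 1,"tx": 0.003,"ty": -0.002,"tz": -0.1,"turn": 0}
    - {"grip": 1,"tx": 0.003,"ty": -0.002,"tz": -0.14,"turn": 0}
    - {"grip": 1,"tx": 0.003,"ty": -0.002,"tz": -0.17,"turn": 0}
    - {"grip": 1,"tx": 0.003,"ty": -0.002,"tz": -0.19,"turn": 0}
    - {"grip": 1,"tx": 0.003,"ty": -0.002,"tz": -0.205,"turn": 0}
    - {"grip": 1,"tx": 0.003,"ty": -0.002,"tz": -0.215,"turn": 0}
    - {"grip": 1,"tx": 0.003,"ty": -0.002,"tz": -0.215,"turn": 0}
    - {"grip": 1,"tx": 0.003,"ty": -0.002,"tz": -0.215,"turn": 0}

```text
clock: 7.35
position: [0.5132, -0.2662, 0.045]
ee_rot: [-3.105, -0.476, 0.001]
force: [0.3, -0.9, -4.4]
width: 0.61
```

```bash
python3 - <<'E'
from h import *
st()
s=get_image('side')
cv2.imwrite('pics/s3f.png',s[:,:,::-1])
cv2.imwrite('pics/c3.png',cv2.resize(s[120:220,250:350,::-1],(600,600),interpolation=cv2.INTER_CUBIC))
E
```

```text
t 7.35 p [ 0.5132 -0.2662  0.045 ] jaw -72.57 tilt [-0.0009  0.0007] F [ 0.3 -0.9 -4.4] M [-0.1   0.17 -0.04] w mm 56.2 q [-0.07  0.66  0.67  1.91 -0.57  0.78 -0.34]
```

View pics/c3.png

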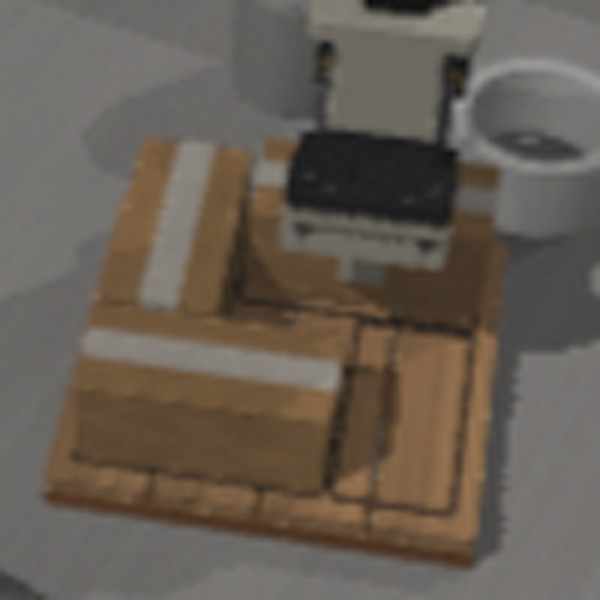

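```bash
python3 - <<'E'
from h import *
q=lambda x,y:(250+x/6-.42,120+y/6-.42)
th=np.radians(17.5);M=np.array([[np.cos(th),-np.sin(th)],[np.sin(th),np.cos(th)]])
def pal(p,z,c=(.5236,-.199)):return ((onplane('side',q(*p),z)[:2]-c)@M*1000).round(1)
print('tape ends',pal((256,173),.0796),pal((498,199),.0796))
print('bottom right corner',pal((473,327),.0296),'bottom left',pal((243,300),.0296))
print('outline tall corners',pal((453,512),.022),pal((470,332),.022),pal((332,497),.022),pal((355,320),.022))
print('c tape',pal((83,342),.072),pal((341,376),.072),'b tape',pal((195,142),.072),pal((158,304),.072))
E
```

```text
tape ends [ 27.1 -59.2] [-89.7 -62.5]
bottom right corner [-87.3 -24.5] bottom left [ 25.2 -21.6]
outline tall corners [-88.  89.] [-86.6 -28.5] [-33.   90.8] [-30.4 -26. ]
c tape [88.8 63.4] [-29.3  62.1] b tape [ 61.3 -85.5] [59.4 32.3]
```

drive_tool:
  increments:
    - {"grip": 1,"tx": 0.0025,"ty": 0.005,"tz": 0,"turn": -0.008}
    - {"grip": 1,"tx": 0.0025,"ty": 0.005,"tz": -0.005,"turn": -0.008}
    - {"grip": 1,"tx": 0.0025,"ty": 0.005,"tz": -0.01,"turn": -0.008}
    - {"grip": 1,"tx": 0.0025,"ty": 0.005,"tz": -0.015,"turn": -0.008}
    - {"grip": 1,"tx": 0.0025,"ty": 0.005,"tz": -0.018,"turn": -0.008}
    - {"grip": 1,"tx": 0.0025,"ty": 0.005,"tz": -0.019,"turn": -0.008}
    - {"grip": 1,"tx": 0.0025,"ty": 0.005,"tz": -0.019,"turn": -0.008}
    - {"grip": 1,"tx": 0.0025,"ty": 0.005,"tz": -0.019,"turn": -0.008}

```text
clock: 8.2
position: [0.5143, -0.2643, 0.0375]
ee_rot: [-3.107, -0.463, 0.001]
force: [0.1, 0.4, -2.8]
width: 0.61
```

```bash
python3 -c "
from h import *
st()"
```

```text
t 8.2 p [ 0.5143 -0.2643  0.0375] jaw -73.05 tilt [-0.0007  0.0006] F [ 0.1  0.4 -2.8] M [-0.01  0.26 -0.03] w mm 56.2 q [-0.07  0.67  0.67  1.92 -0.59  0.76 -0.34]
```

drive_tool:
  increments:
    - {"grip": 1,"tx": 0,"ty": 0,"tz": -0.002,"turn": 0}
    - {"grip": 1,"tx": 0,"ty": 0,"tz": -0.003,"turn": 0}
    - {"grip": 1,"tx": 0,"ty": 0,"tz": -0.003,"turn": 0}
    - {"grip": 1,"tx": 0,"ty": 0,"tz": -0.003,"turn": 0}

```text
clock: 8.6
position: [0.5143, -0.2643, 0.0373]
ee_rot: [-3.106, -0.463, -0.0]
force: [-5.6, 3.0, 11.8]
width: 0.612
```

drive_tool:
  increments:
    - {"grip": 1,"tx": 0,"ty": 0,"tz": 0.002,"turn": 0}
    - {"grip": -0.5,"tx": 0,"ty": 0,"tz": 0.002,"turn": 0}
    - {"grip": -0.7,"tx": 0,"ty": 0,"tz": 0.002,"turn": 0}
    - {"grip": -0.7,"tx": 0,"ty": 0,"tz": 0.002,"turn": 0}
    - {"grip": -0.7,"tx": 0,"ty": 0,"tz": 0.002,"turn": 0}
    - {"grip": -0.7,"tx": 0,"ty": 0,"tz": 0.002,"turn": 0}
    - {"grip": -0.7,"tx": 0,"ty": 0,"tz": 0.03,"turn": 0}
    - {"grip": -0.7,"tx": 0,"ty": 0,"tz": 0.1,"turn": 0}
    - {"grip": -0.7,"tx": 0,"ty": 0,"tz": 0.2,"turn": 0}
    - {"grip": -0.7,"tx": 0,"ty": 0,"tz": 0.3,"turn": 0}
    - {"grip": -1,"tx": 0,"ty": 0,"tz": 0.4,"turn": 0}
    - {"grip": -1,"tx": 0,"ty": 0,"tz": 0.5,"turn": 0}
    - {"grip": -1,"tx": 0,"ty": 0,"tz": 0.5,"turn": 0}

```text
clock: 9.9
position: [0.5162, -0.2665, 0.2433]
ee_rot: [3.104, 0.461, 0.012]
force: [1.0, -2.1, -0.6]
width: 0.994
```

```bash
python3 - <<'E'
from h import *
st()
s=get_image('side')
cv2.imwrite('pics/s4f.png',s[:,:,::-1])
topface(s,'side',.072,(.512,-.264),.03)
cv2.imwrite('pics/c4.png',cv2.resize(s[120:220,250:350,::-1],(600,600),interpolation=cv2.INTER_CUBIC))
E
```

```text
t 9.9 p [ 0.5162 -0.2665  0.2433] jaw -73.11 tilt [ 0.0083 -0.0021] F [ 1.  -2.1 -0.6] M [-0.13  0.11  0.03] w mm 91.4 q [-0.22  0.43  0.86  1.72 -0.36  1.15 -0.53]
side c [ 0.5133 -0.2637  0.072 ] yaw 15.5 len 0.1157
```

View pics/c4.png

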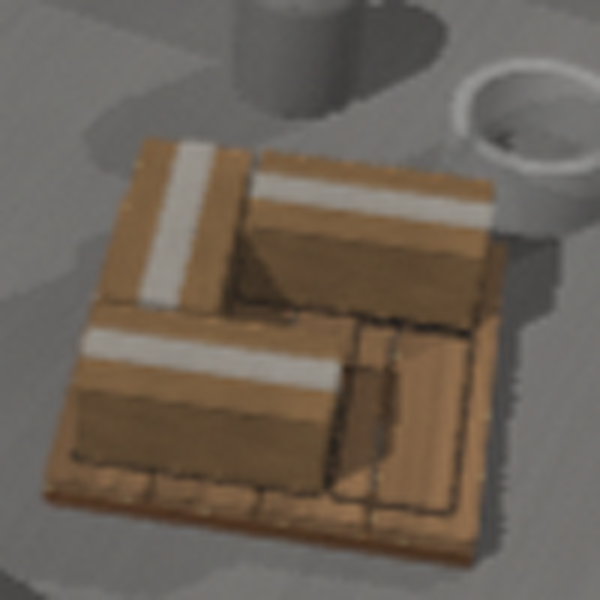

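drive_tool:
  increments:
    - {"grip": -1,"tx": -0.01,"ty": 0.1,"tz": 0,"turn": 0.1}
    - {"grip": -1,"tx": -0.02,"ty": 0.2,"tz": 0,"turn": 0.2}
    - {"grip": -1,"tx": -0.04,"ty": 0.3,"tz": 0,"turn": 0.3}
    - {"grip": -1,"tx": -0.05,"ty": 0.4,"tz": 0,"turn": 0.4}
    - {"grip": -1,"tx": -0.06,"ty": 0.5,"tz": 0,"turn": 0.5}
    - {"grip": -1,"tx": -0.08,"ty": 0.6,"tz": 0,"turn": 0.6}
    - {"grip": -1,"tx": -0.1,"ty": 0.7,"tz": 0,"turn": 0.7}
    - {"grip": -1,"tx": -0.1,"ty": 0.8,"tz": 0,"turn": 0.8}
    - {"grip": -1,"tx": -0.12,"ty": 0.9,"tz": 0,"turn": 0.9}
    - {"grip": -1,"tx": -0.12,"ty": 1,"tz": 0,"turn": 1}
    - {"grip": -1,"tx": -0.12,"ty": 1,"tz": 0,"turn": 1}
    - {"grip": -1,"tx": -0.12,"ty": 1,"tz": 0,"turn": 1}

```text
clock: 11.15
position: [0.4666, 0.1351, 0.2398]
ee_rot: [-2.457, -1.955, -0.005]
force: [-0.4, -1.1, 0.0]
width: 1.0
```

```bash
python3 -c "
from h import *
st()
for n in ('top','side'):topface(get_image(n),n,.07,(.452,.258),.04)
topface(get_image('top'),'top',.072,(.513,-.264),.03)
"
```

```text
t 11.15 p [0.4666 0.1351 0.2398] jaw -12.99 tilt [0.0016 0.0034] F [-0.4 -1.1  0. ] M [-0.16  0.04  0.  ] w mm 92.0 q [-0.84  0.2   0.54  1.92 -0.12  1.05 -0.48]
side c [0.4565 0.2608 0.07  ] yaw 103.9 len 0.1228
top c [ 0.5126 -0.2654  0.072 ] yaw 16.9 len 0.1169
```

drive_tool:
  increments:
    - {"grip": -1,"tx": -0.036,"ty": 0.1,"tz": 0,"turn": 0.14}
    - {"grip": -1,"tx": -0.036,"ty": 0.2,"tz": 0,"turn": 0.28}
    - {"grip": -1,"tx": -0.036,"ty": 0.308,"tz": -0.05,"turn": 0.433}
    - {"grip": -1,"tx": -0.036,"ty": 0.308,"tz": -0.1,"turn": 0.433}
    - {"grip": -1,"tx": -0.036,"ty": 0.308,"tz": -0.2,"turn": 0.433}
    - {"grip": -1,"tx": -0.036,"ty": 0.308,"tz": -0.3,"turn": 0.433}
    - {"grip": -1,"tx": -0.036,"ty": 0.308,"tz": -0.38,"turn": 0.433}
    - {"grip": -1,"tx": -0.036,"ty": 0.308,"tz": -0.45,"turn": 0.433}
    - {"grip": -1,"tx": -0.036,"ty": 0.308,"tz": -0.5,"turn": 0.433}
    - {"grip": -1,"tx": -0.036,"ty": 0.308,"tz": -0.53,"turn": 0.433}
    - {"grip": -1,"tx": -0.036,"ty": 0.308,"tz": -0.53,"turn": 0.433}
    - {"grip": -1,"tx": -0.036,"ty": 0.308,"tz": -0.53,"turn": 0.433}

```text
clock: 12.5
position: [0.4534, 0.256, 0.0289]
ee_rot: [-1.961, -2.452, -0.007]
force: [0.8, -0.0, 0.6]
width: 1.004
```

```bash
python3 - <<'E'
from h import *
st();cv2.imwrite('pics/s5.png',cv2.resize(get_image('side')[200:384,100:360,::-1],None,fx=3,fy=3))
E
```

```text
t 12.5 p [0.4534 0.256  0.0289] jaw 12.69 tilt [0.0012 0.0046] F [ 0.8 -0.   0.6] M [-0.06  0.07 -0.01] w mm 92.3 q [-0.84  0.54  0.3   2.05 -0.28  0.59 -0.12]
```

View pics/s5.png

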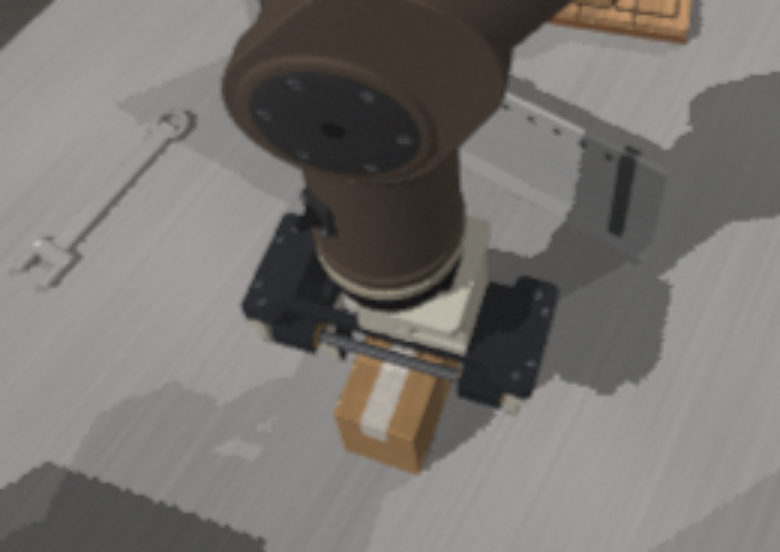

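drive_tool:
  increments:
    - {"grip": -1,"tx": -0.001,"ty": 0.006,"tz": 0,"turn": 0}
    - {"grip": -1,"tx": -0.001,"ty": 0.006,"tz": 0,"turn": 0}
    - {"grip": 1,"tx": -0.001,"ty": 0.006,"tz": 0,"turn": 0}
    - {"grip": 1,"tx": -0.001,"ty": 0.006,"tz": 0,"turn": 0}
    - {"grip": 1,"tx": -0.001,"ty": 0.006,"tz": 0,"turn": 0}
    - {"grip": 1,"tx": -0.001,"ty": 0.006,"tz": 0,"turn": 0}
    - {"grip": 1,"tx": -0.001,"ty": 0.006,"tz": 0,"turn": 0}
    - {"grip": 1,"tx": -0.001,"ty": 0.006,"tz": 0,"turn": 0}
    - {"grip": 1,"tx": -0.001,"ty": 0.006,"tz": 0,"turn": 0}
    - {"grip": 1,"tx": -0.001,"ty": 0.006,"tz": 0,"turn": 0}
    - {"grip": 1,"tx": -0.001,"ty": 0.006,"tz": 0,"turn": 0}
    - {"grip": 1,"tx": -0.001,"ty": 0.006,"tz": 0,"turn": 0}
  newtons: 35

```text
clock: 13.75
position: [0.4532, 0.2588, 0.0292]
ee_rot: [-1.961, -2.452, -0.008]
force: [-0.3, -0.9, 1.4]
width: 0.612
```

```bash
python3 -c "
from h import *
st()"
```

```text
t 13.75 p [0.4532 0.2588 0.0292] jaw 12.71 tilt [0.0018 0.0051] F [-0.3 -0.9  1.4] M [-0.12  0.1  -0.07] w mm 56.3 q [-0.84  0.54  0.3   2.04 -0.28  0.59 -0.12]
```

drive_tool:
  increments:
    - {"grip": 1,"tx": 0,"ty": 0,"tz": 0.06,"turn": 0}
    - {"grip": 1,"tx": 0,"ty": 0,"tz": 0.14,"turn": 0}
    - {"grip": 1,"tx": 0,"ty": 0,"tz": 0.24,"turn": 0}
    - {"grip": 1,"tx": 0,"ty": 0,"tz": 0.34,"turn": 0}
    - {"grip": 1,"tx": 0,"ty": 0,"tz": 0.42,"turn": 0}
    - {"grip": 1,"tx": 0,"ty": 0,"tz": 0.46,"turn": 0}
    - {"grip": 1,"tx": 0,"ty": 0,"tz": 0.46,"turn": 0}
    - {"grip": 1,"tx": 0,"ty": -0.1,"tz": 0.46,"turn": 0.08}
    - {"grip": 1,"tx": 0,"ty": -0.2,"tz": 0.46,"turn": 0.08}
    - {"grip": 1,"tx": 0,"ty": -0.3,"tz": 0.46,"turn": 0.08}
    - {"grip": 1,"tx": 0,"ty": -0.4,"tz": 0.46,"turn": 0.08}
    - {"grip": 1,"tx": 0,"ty": -0.5,"tz": 0.46,"turn": 0.08}
    - {"grip": 1,"tx": 0,"ty": -0.6,"tz": 0.46,"turn": 0.08}
    - {"grip": 1,"tx": 0,"ty": -0.7,"tz": 0.46,"turn": 0.08}
    - {"grip": 1,"tx": 0,"ty": -0.8,"tz": 0.46,"turn": 0.08}
    - {"grip": 1,"tx": 0,"ty": -0.9,"tz": 0.46,"turn": 0.08}
    - {"grip": 1,"tx": 0,"ty": -1,"tz": 0.46,"turn": 0.08}
    - {"grip": 1,"tx": 0,"ty": -1,"tz": 0.46,"turn": 0.08}
    - {"grip": 1,"tx": 0,"ty": -1,"tz": 0.46,"turn": 0.08}

```text
clock: 15.65
position: [0.4519, -0.142, 0.2117]
ee_rot: [-1.859, -2.527, -0.005]
force: [-0.4, 0.7, -5.4]
width: 0.613
```

```bash
python3 -c "
from h import *
st()"
```

```text
t 15.65 p [ 0.4519 -0.142   0.2117] jaw 17.34 tilt [-0.0014  0.0051] F [-0.4  0.7 -5.4] M [-0.02  0.09  0.02] w mm 56.4 q [-0.32  0.22  0.63  1.98 -0.16  0.99  0.68]
```

drive_tool:
  increments:
    - {"grip": 1,"tx": 0.004,"ty": -0.05,"tz": 0,"turn": 0.003}
    - {"grip": 1,"tx": 0.012,"ty": -0.1,"tz": 0,"turn": 0.003}
    - {"grip": 1,"tx": 0.012,"ty": -0.115,"tz": -0.04,"turn": 0.003}
    - {"grip": 1,"tx": 0.012,"ty": -0.115,"tz": -0.1,"turn": 0.003}
    - {"grip": 1,"tx": 0.012,"ty": -0.115,"tz": -0.16,"turn": 0.003}
    - {"grip": 1,"tx": 0.012,"ty": -0.115,"tz": -0.2,"turn": 0.003}
    - {"grip": 1,"tx": 0.012,"ty": -0.115,"tz": -0.23,"turn": 0.003}
    - {"grip": 1,"tx": 0.012,"ty": -0.115,"tz": -0.239,"turn": 0.003}
    - {"grip": 1,"tx": 0.012,"ty": -0.115,"tz": -0.239,"turn": 0.003}
    - {"grip": 1,"tx": 0.012,"ty": -0.115,"tz": -0.239,"turn": 0.003}

```text
clock: 16.65
position: [0.4572, -0.188, 0.1166]
ee_rot: [-1.855, -2.531, -0.006]
force: [-0.2, -0.4, -4.9]
width: 0.607
```

```bash
python3 - <<'E'
from h import *
st()
s=get_image('side')
cv2.imwrite('pics/s6f.png',s[:,:,::-1])
cv2.imwrite('pics/c6.png',cv2.resize(s[120:220,250:350,::-1],(600,600),interpolation=cv2.INTER_CUBIC))
E
```

```text
t 16.65 p [ 0.4572 -0.188   0.1166] jaw 17.53 tilt [-0.0006  0.005 ] F [-0.2 -0.4 -4.9] M [-0.08  0.06  0.04] w mm 55.9 q [-0.16  0.39  0.58  2.05 -0.31  0.78  0.92]
```

View pics/c6.png

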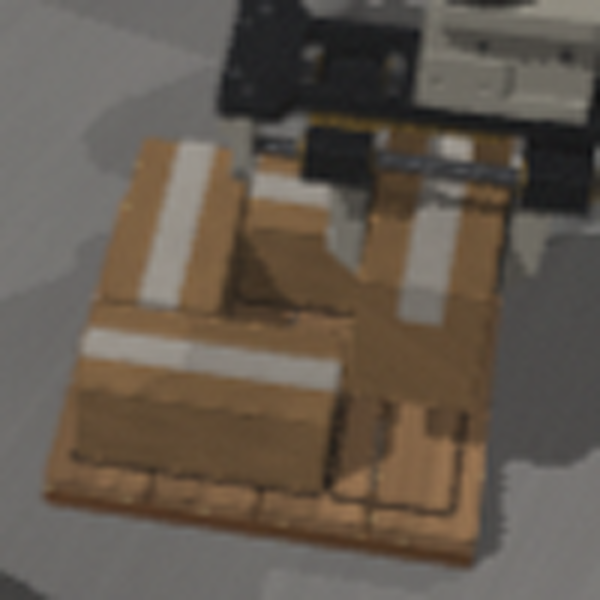

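```bash
python3 - <<'E'
from h import *
q=lambda x,y:(250+x/6-.42,120+y/6-.42)
th=np.radians(17.5);M=np.array([[np.cos(th),-np.sin(th)],[np.sin(th),np.cos(th)]])
def pal(p,z,c=(.5236,-.198)):return ((onplane('side',q(*p),z)[:2]-c)@M*1000).round(1)
print('bottom +y corners (want -32,88 / -88,88)',pal((351,384),.0874),pal((478,408),.0874))
print('top +y corners',pal((355,284),.1574),pal((496,302),.1574))
im=cv2.imread('pics/s6f.png')[:,:,::-1].copy()
for nr in((.589,-.208),(.534,-.13)):topface(im,'side',.072,nr,.03)
t=get_image('top');cv2.imwrite('pics/t6f.png',t[:,:,::-1])
for nr in((.589,-.208),(.534,-.13),(.513,-.265)):topface(t,'top',.072,nr,.03)
st()
E
```

```text
bottom +y corners (want -32,88 / -88,88) [-34.9  80.1] [-90.4  83.8]
top +y corners [-31.3  90.9] [-88.7  90.4]
side c [ 0.589  -0.2064  0.072 ] yaw 108.3 len 0.1215
side c [ 0.5346 -0.1294  0.072 ] yaw 17.6 len 0.1183
top c [ 0.5894 -0.2086  0.072 ] yaw 107.7 len 0.1175
top c [ 0.5342 -0.1313  0.072 ] yaw 17.5 len 0.1153
t 16.75 p [ 0.4573 -0.1881  0.1168] jaw 17.53 tilt [-0.     0.005] F [-0.9  0.6 -4.7] M [-0.11 -0.01 -0.  ] w mm 55.9 q [-0.16  0.39  0.58  2.05 -0.31  0.78  0.92]
```

```bash
python3 - <<'E'
from h import *
s=cv2.imread('pics/s6f.png')
c=cv2.resize(s[150:200,300:345],(540,600),interpolation=cv2.INTER_CUBIC)
c=np.clip(c.astype(float)*1.6,0,255).astype(np.uint8)
# expected box for TCP, level
p=np.array([.4573,-.1881]);th=np.radians(17.53)
M=np.array([[np.cos(th),-np.sin(th)],[np.sin(th),np.cos(th)]])
for z in(.0875,.1575):
  for d in((-.028,.058),(.028,.058)):
    w=p+M@np.array(d);u=proj('side',[*w,z]);v=((u-[300,150]+.5)*12);print(z,d,u.round(1),v.round(0))
    cv2.circle(c,tuple(int(k) for k in v),4,(0,0,255),1)
cv2.imwrite('pics/c7.png',c)
E
```

```text
0.0875 (-0.028, 0.058) [328.3 188.4] [346. 467.]
0.0875 (0.028, 0.058) [306.8 185.4] [ 87. 431.]
0.1575 (-0.028, 0.058) [332.2 169. ] [392. 234.]
0.1575 (0.028, 0.058) [309.3 166. ] [118. 198.]
```

View pics/c7.png

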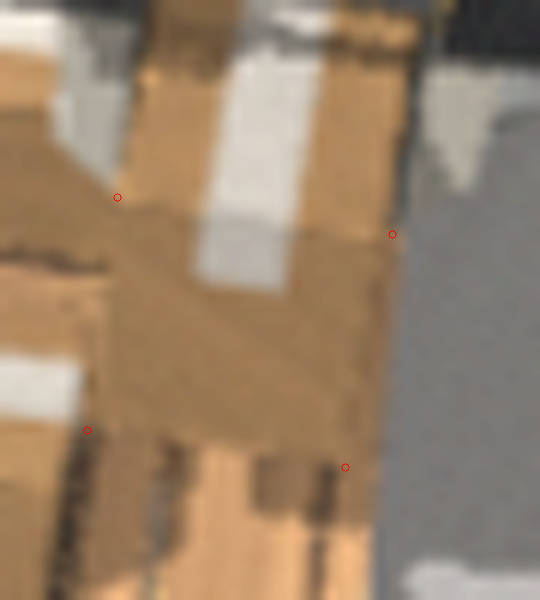

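```bash
python3 -c "
from h import *
st();print(sign_off())"
```

```text
t 16.75 p [ 0.4573 -0.1881  0.1168] jaw 17.53 tilt [-0.     0.005] F [-0.9  0.6 -4.7] M [-0.11 -0.01 -0.  ] w mm 55.9 q [-0.16  0.39  0.58  2.05 -0.31  0.78  0.92]
the job is handed in; nothing more can be done
None
```

I carried the flat carton over the guard, set it down in the right-hand outline and let go. I then lifted the tall carton over the guard, and the gripper is still holding it above the near outline. The job is handed in at 16.8 s. The sign-off gave no verdict.

- **Flat carton:** it touched down at about 12 N and was then released. From above, its centre is about 1.5 mm from where the laid cartons put it, turned 16.9° against the pallet's 17.5°. The side view agrees on position to about 2 mm but read the turn as 15.5°; I take that as measurement noise.
- **Tall carton:** it is held at 17.5° and level to about 0.3°. Its underside is about 15.6 mm above the tops of the laid cartons, worked out from the gripper's height. The wrist feels only the carton's weight.
- **Disagreement on the tall carton:** my first corner readings from the side view put its bottom edge about 8 mm off its top edge. In an enlarged crop, all corners were within about 1.5 pixels (roughly 3 mm) of where the gripper pose puts them. I blame my corner picks and did not adjust.
- **Laid cartons:** they stayed within about 1 mm of where they started, in both views.
- **Guard and loose things:** I saw no contact with the guard, tape roll, tin or spanner, and the forces showed none. I did not re-measure their positions at the end.

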